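Load the bench mill and hold its bayonet lid at pulse

TASK

Put the terracotta stub from the kiln batt into the bowl of the bench mill, then set the blue bayonet lid on the mill with its lugs down through the two entry slots. Turn the lid clockwise against its spring to the pulse position, where its finger bar points at the yellow marks, half-way to the lock, and finish while still holding it there: do not let go, and do not turn it on into the lock click at the red marks. Leave everything else on the bench where it is.

Things in the scene. Friction and masses are not known exactly. Their poses are not given: they have to be found in the camera images.
- mill: Cream bench mill, fixed, round, 110 mm in diameter, 106 mm high; black panel on its front (-x of its own frame), cable gland at its back (+x). Origin: centre of its underside on the bench, z up. Its open bowl is 58 mm wide, floor 58 mm above the origin, with a small fixed blade up to 68 mm.
- mill_mouth (a point): Centre of the mill's mouth, level with the lip's top, 106 mm above the mill's origin; axes as the mill's. The flat steel lip is 6 mm thick, bore 66 mm, cut by two entry slots in line with the mill's own x axis (front and back), each 24 degrees wide, out to radius 40 mm. Below the lip is the groove in which the lugs turn.
- slot_front (a point): Middle of the front entry slot, 36 mm from the mill's axis, level with the lip's top; a black mark on the cream rim stands beside each slot. The other slot is half a turn away.
- pulse_mark (a point): Yellow mark (pulse) on the cream rim, 34 degrees clockwise of the front slot seen from above, 51 mm from the axis; red marks (lock) stand 70 degrees clockwise of the slots. Each mark is there twice, half a turn apart.
- lid: Dark blue bayonet lid, about 150 g, loose, upright on the bench on its grey plug (62 mm in diameter). Origin: centre of the plug's underside, z up. Flange 92 mm in diameter, its underside 15 mm above the origin; dome up to 38 mm. On the mill the flange rests on the lip, the origin then 91 mm above the mill's; if the lugs miss the slots they stop on the lip, 15 mm higher.
- lid_bar (a point): Grip point on the lid's axis, 60 mm above its origin, 2 mm below the top of the upright finger bar. The bar runs along the lid's own x axis, in line with the lugs: 60 mm long, 14 mm wide, 38 to 62 mm above the origin, with a white line on top and white ticks on the flange at its ends. Grip it from above across its 14 mm, fingertips just over the dome.
- lid_lug (a point): Tip of one lug, at the lid's +x, 38 mm from its axis. Two lugs, at +x and -x of the plug's foot, 16 degrees wide and 6 mm high, are alike: half a turn makes no difference. They fit the slots with 4 degrees and 2 mm to spare each way; seated, they have 3 mm of play below the lip.
- pulse_switch (a joint): Turn of the sprung ring in the groove, rad, 0 at rest, growing clockwise from above. The lugs pick it up after 6 degrees of free turn: lid turn from the slots = value + 0.10. Spring 0.1 N m at 0, 0.22 at pulse; let go, it turns the lid back. Pulse is 0.49 (yellow). From about 0.72 the lug rides up the sprung latch; at about 1.1 it clicks in (red).
- stub_terracotta: Orange-brown stub of a fired clay test bar, about 18 g, loose, lying on the batt: 32 mm long (along its own x), 18 mm wide, 16 mm high. Origin: centre of its underside.
- stub_white: White stub of the same size on the batt; stays there. Origin: centre of its underside.
- stub_grey: Dark grey stub of the same size on the batt; stays there. Origin: centre of its underside.
- batt: Pale kiln batt (flat refractory slab), fixed, 210 x 100 mm, 12 mm thick; the three stubs lie along its middle, 68 mm apart. Origin: centre of its underside, x along its length.
- glue: White glue bottle with a red cap, 44 mm in diameter, 120 mm high; bystander. Origin: centre of its underside.
- jar_ochre: Ochre paint jar with a white cap, 44 mm in diameter, 55 mm high; bystander. Origin: centre of its underside.
- jar_amber: Amber jar with a black cap, 48 mm in diameter, 62 mm high, near the robot; bystander. Origin: centre of its underside.
- tin_blue: Flat pale blue tin, 72 mm in diameter, 34 mm high; bystander. Origin: centre of its underside.
- brush: Brush, 190 mm long, lying on the bench; bystander. Origin: under its middle.

How it is judged:
By the outcome, as a careful person would: the job done as asked, in the order asked, and still so for the second after the job is handed in, while the arm keeps its last pose, push and grip.
It also fails if it takes over 54 s, if anything falls off the work surface, if the arm or the gripper's body presses on something with over 40 N, if the wrist force passes 120 N, or if a joint passes its speed limit or range.

ROBOT

A 6-joint arm with a two-finger parallel gripper is mounted at the origin on the work surface. World frame = base frame: x ahead of the robot, y to its left, z up, the work surface at z = 0. Lengths are in m, angles in rad, forces in N, time in s.
With the tool pointing down it reaches from about 0.325 to 0.9 m from the base axis. Payload 6.1 kg.
Tool frame: the origin (TCP) lies at the very end of the fingers, on their centre line; the grasp point (between the pads) lies 19 mm behind it (arm.grasp_offset is the distance from the TCP to the grasp point, in m); z points along the fingers, y is the line along which they close (so a half turn about z gives the same grasp; the last joint's range is limited). The gripper opens to 87 mm and grips with 3 to 60 N. Pads are 19 mm wide; open, the fingers measure 117 mm over their backs; the gripper's body (75 mm by 190 mm) begins 51 mm behind the grasp point.
Start: joints at [-1.31, 0.22, 1.526, -0, 1.395, -0.126], TCP at [0.236, -0.579, 0.223] pointing down, gripper open.
Joint ranges: [-2.98, 2.98], [-0.91, 2.08], [0.09, 2.57], [-1.24, 4.39], [0.2, 2.65], [-2.68, 2.68]. Speed limits (rad/s): [2.57, 2.57, 3.01, 3.14, 3.14, 3.14].

INTERFACE

Orientations are given as a unit quaternion [x, y, z, w].
In Python, from station import arm gives the robot as it stands. Calls block until the motion is done:
- arm.goto(position, orientation): joint-space move of the TCP to a pose.
- arm.move_straight(position, rot=None, vel=0.15): straight line of the TCP; rot=None keeps the orientation; vel is the mean speed in m/s.
- arm.move_j(angles): joint-space move.
- arm.gripper_open() and arm.close_gripper(): open the fingers fully, or close them until they stop; the grip force is fixed at half the most.
- arm.wait(seconds).
- arm.ik(position, orientation): joint angles nearest the present ones, or None.
- arm.read_camera(name): name is "scene" or "top" or "wrist"; returns a dict with "pixels" (420x560x3 uint8, blue, green, red), "camera_matrix" (3x3 intrinsics, pixels), "R" (3x3) and "t" (3): a world point X has camera coordinates R X + t; the wrist camera has in their place "mount" (4x4, takes a point from camera to tool coordinates, whose origin is the TCP and whose axes are the flange's). Camera axes: x right, y down, z forward; pixel columns grow to the right and rows downward; lengths in m; the calibration is good to about 2 mm. A picture is of the moment at which its call begins: read the wrist's pose just before it. There is no depth.
A pose or a line that the arm cannot do raises arm.Unreachable and nothing moves.
- arm.finish_job(): hands the job in; it is judged then, once.
Readings, each from a call of its own:
- arm.get_clock(): time.
- arm.get_q(): joint angles.
- arm.get_joint_velocities(): joint speeds.
- arm.get_tau(): joint torques, N m.
- arm.get_tcp_pos(): TCP position.
- arm.get_orientation(): TCP orientation.
- arm.get_contact_force(): force on the tool from outside, world axes, zero at the start.
- arm.get_torque(): the same for the moment, N m.
- arm.get_finger_gap(): finger opening in m.
- arm.get_finger_force(): force on a finger pad.
Only numpy, scipy, OpenCV 4.12 (cv2) and the standard library are available. Lean on these libraries where they do the work, as an engineer would, in place of code of your own. Each camera call takes 0.05 s, during which the arm holds its last target. There are 200 camera calls.

## Working session

There is one attempt and no reset: what is moved stays moved. The work goes in short steps, each a Python script; the robot and the scene stay as the last script left them, time stands still between calls to the robot, and variables do not carry over. Pictures are saved under pics/ and viewed, at most 10 in all, crops included, and the job is handed in when it is done.

```bash
ls; mkdir -p pics
python3 - <<'E'
from station import arm
import cv2,numpy as np,pickle
d={}
for n in("top","scene"):
    r=arm.read_camera(n); d[n]=r; cv2.imwrite(f"pics/{n}0.png",r["pixels"]); print(n,r["camera_matrix"].tolist(),np.round(-r["R"].T@r["t"],3))
pickle.dump(d,open("d0.pkl","wb")); print(arm.get_clock(),arm.get_orientation(),arm.grasp_offset)
E
```

```text
pics
station.py
top [[492.4279925615778, 0.0, 277.1107665243604], [0.0, 492.4279925615778, 209.3432485667397], [0.0, 0.0, 1.0]] [ 0.398 -0.055  1.259]
scene [[441.942475755296, 0.0, 280.169217864625], [0.0, 441.942475755296, 207.52720573263215], [0.0, 0.0, 1.0]] [ 1.537 -0.091  1.052]
0.1 [ 9.81358746e-01  1.92182814e-01 -7.33374714e-05 -8.78366810e-04] 0.0187
```

View pics/top0.png

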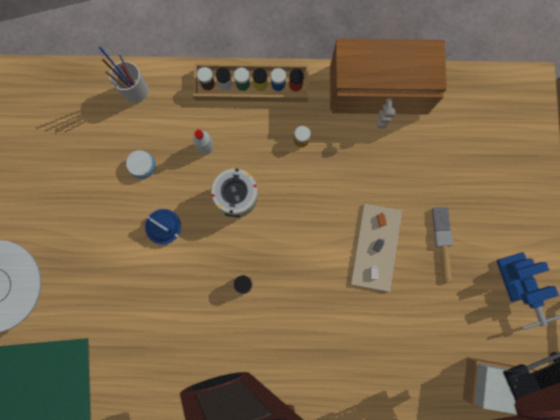

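View pics/scene0.png

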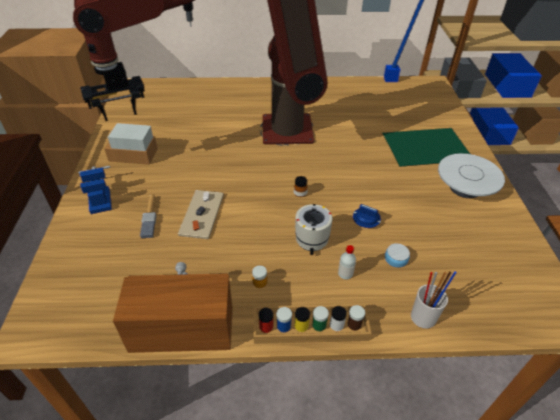

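The top view shows the mill at (234,191), the lid at (163,227) with its white line, and the batt with the terracotta stub at (382,220). The scene view agrees. Next I'll enlarge these areas.

Run:
```python
import cv2,numpy as np,pickle
p=pickle.load(open("d0.pkl","rb"))["top"]["pixels"]
c=[cv2.resize(p[y-30:y+30,x-30:x+30],(400,400),interpolation=cv2.INTER_CUBIC) for x,y in((234,191),(163,227))]
cv2.imwrite("pics/crop.png",cv2.hconcat(c))
hsv=cv2.cvtColor(p,cv2.COLOR_BGR2HSV)
print(hsv[220,378:387].tolist(), hsv[227,150:176:4].tolist())
```

```text
[[11, 124, 99], [10, 157, 117], [10, 163, 136], [10, 162, 140], [11, 162, 140], [10, 161, 139], [10, 151, 140], [10, 116, 145], [15, 79, 149]] [[109, 162, 77], [108, 185, 73], [109, 154, 83], [105, 37, 138], [108, 111, 113], [108, 179, 100], [108, 183, 96]]
```

View pics/crop.png

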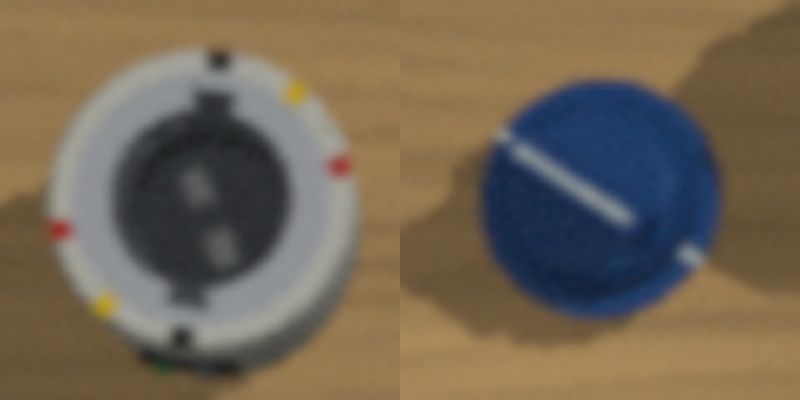

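Left crop: black slot marks at (218,60) and (181,337), yellow at (296,92) and (104,306), red at (340,166) and (60,229). The front is at the bottom, by the panel. Right crop: the lid's bar line runs (515,148)–(628,220), with ticks at (503,135) and (690,258). Now I'll measure these.

```bash
cat > h.py <<'E'
import cv2,numpy as np
from scipy.spatial.transform import Rotation as Ro
def cast(r,uv,z):
    uv=np.array(uv,float).reshape(-1,2); K=r["camera_matrix"]
    d=np.c_[(uv-K[:2,2])/[K[0,0],K[1,1]],np.ones(len(uv))]@r["R"]; c=-r["R"].T@r["t"]
    return c+d*((z-c[2])/d[:,2])[:,None]
def wrist(arm):
    p,q=arm.get_tcp_pos(),arm.get_orientation(); r=arm.read_camera("wrist"); M=np.array(r["mount"])
    A=Ro.from_quat(q).as_matrix(); Rc=(A@M[:3,:3]).T; r["R"]=Rc; r["t"]=-Rc@(A@M[:3,3]+np.array(p)); return r
def blobs(m,amin=3):
    n,_,s,c=cv2.connectedComponentsWithStats(m.astype(np.uint8)); return [(c[i],s[i,4]) for i in range(1,n) if s[i,4]>=amin]
def down(yaw): # tool z down, tool y axis along world angle yaw
    y=np.array([np.cos(yaw),np.sin(yaw),0]); z=np.array([0,0,-1.]); return Ro.from_matrix(np.c_[np.cross(y,z),y,z]).as_quat()
E
python3 - <<'E'
from h import *
import pickle
r=pickle.load(open("d0.pkl","rb"))["top"]
f=lambda x,y,cx,cy:(cx-30+(x+.5)/6.6667-.5,cy-30+(y+.5)/6.6667-.5)
M=lambda L,z:cast(r,[f(x,y,234,191) for x,y in L],z)
L=lambda L_,z:cast(r,[f(x-400,y,163,227) for x,y in L_],z)
for n,P in(("black",M([(218,60),(181,337)],.104)),("yel",M([(296,92),(104,306)],.104)),("red",M([(340,166),(60,229)],.104)),("lidtop",L([(515,148),(628,220)],.062)),("ticks",L([(503,135),(690,258)],.02))):
    d=P[0]-P[1]; print(n,P.mean(0).round(4),np.linalg.norm(d).round(4),np.degrees(np.arctan2(d[1],d[0])).round(1))
h=cv2.cvtColor(r["pixels"],cv2.COLOR_BGR2HSV)
def rect(m,z,n):
    c,_=cv2.findContours(m,0,2)
    for k in c:
        if cv2.contourArea(k)>25:
            b=cv2.boxPoints(cv2.minAreaRect(k)); P=cast(r,b,z); e=P[1]-P[0],P[2]-P[1]; print(n,P.mean(0).round(4),[(np.linalg.norm(v).round(4),np.degrees(np.arctan2(v[1],v[0])).round(1)) for v in e])
m=cv2.inRange(h,(5,125,60),(13,255,255)); k=np.zeros_like(m); k[205:235,370:395]=255; rect(m&k,.028,"stub")
m=cv2.inRange(h,(100,100,30),(115,255,255)); k*=0; k[205:250,140:190]=255; rect(m&k,.02,"flange")
E
```

```text
black [0.6134 0.0505 0.104 ] 0.1015 -5.9
yel [0.6131 0.0502 0.104 ] 0.1031 -40.2
red [0.6135 0.0503 0.104 ] 0.1025 -76.2
lidtop [0.5341 0.236  0.062 ] 0.05 58.7
ticks [0.5343 0.2366 0.02  ] 0.0864 57.9
stub [ 0.5589 -0.317   0.028 ] [(np.float64(0.0161), np.float64(-75.1)), (np.float64(0.0282), np.float64(-167.0))]
flange [0.5333 0.2353 0.02  ] [(np.float64(0.0839), np.float64(-89.2)), (np.float64(0.084), np.float64(-177.5))]
```

Run:
```python
from h import *
from station import arm
D=np.radians
for n,p,ys in(("stub",[.559,-.317,.015],[-76,104]),("bowl",[.6134,.0503,.11],[-76,104,0,180]),("lid",[.534,.236,.041],[148.3,-31.7]),("slot",[.6134,.0503,.17],[83.9,-96.1]),("pulse",[.6134,.0503,.132],[50,-130])):
    for y in ys:
        q=arm.ik(p,down(D(y))); print(n,y,None if q is None else np.round(q,2))
arm.goto([.559,-.317,.13],down(D(-76))); 
r=wrist(arm); cv2.imwrite("pics/w1.png",r["pixels"]); import pickle; pickle.dump(r,open("w1.pkl","wb"))
h=cv2.cvtColor(r["pixels"],cv2.COLOR_BGR2HSV); m=cv2.inRange(h,(5,125,60),(13,255,255))
c,_=cv2.findContours(m,0,2)
for k in c:
    if cv2.contourArea(k)>400:
        P=cast(r,cv2.boxPoints(cv2.minAreaRect(k)),.028); e=P[1]-P[0],P[2]-P[1]; print(P.mean(0).round(4),[(np.linalg.norm(v).round(4),np.degrees(np.arctan2(v[1],v[0])).round(1)) for v in e])
print(arm.get_clock(),arm.get_tcp_pos())
```

```text
stub -76 [-0.64  0.48  1.62 -0.    1.05  0.69]
stub 104 [-0.64  0.48  1.62 -0.    1.05 -2.45]
bowl -76 [-0.05  0.3   1.65 -0.    1.19  1.28]
bowl 104 [-0.05  0.3   1.65 -0.    1.19 -1.86]
bowl 0 [-0.05  0.3   1.65 -0.    1.19 -0.05]
bowl 180 None
lid 148.3 [ 0.28  0.32  1.77 -0.    1.05 -2.31]
lid -31.7 [ 0.28  0.32  1.77 -0.    1.05  0.83]
slot 83.9 [-0.05  0.24  1.61 -0.    1.3  -1.51]
slot -96.1 [-0.05  0.24  1.61 -0.    1.3   1.63]
pulse 50 [-0.05  0.28  1.64 -0.    1.23 -0.92]
pulse -130 [-0.05  0.28  1.64 -0.    1.23  2.22]
[ 0.5615 -0.3178  0.028 ] [(np.float64(0.0325), np.float64(11.2)), (np.float64(0.0169), np.float64(-78.4))]
1.7167 [ 0.55855802 -0.31834421  0.13045665]
```

View pics/w1.png

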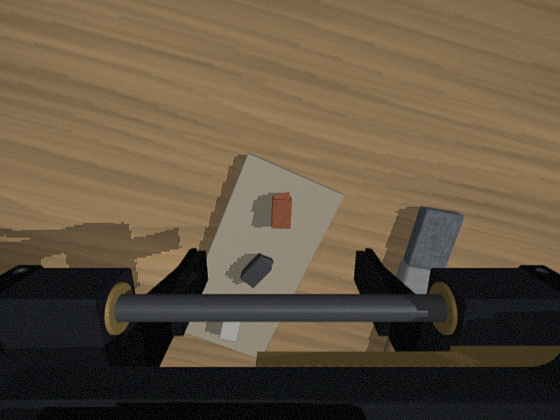

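The wrist view shows the terracotta stub at (282,210), centred between the fingers, in agreement with the top view to within 2 mm. Next I grasp it, drop it in the bowl and look.

Run:
```python
from h import *
from station import arm
import pickle
D=np.radians; o=down(D(-77.5))
arm.move_straight([.5602,-.3175,.0145],rot=o,vel=.12); arm.close_gripper(); print("gap",arm.get_finger_gap(),arm.get_finger_force())
arm.move_straight([.5602,-.3175,.16],vel=.3)
arm.goto([.6134,.0503,.16],down(D(-80))); print("gap",arm.get_finger_gap())
arm.move_straight([.6134,.0503,.113],vel=.12); arm.gripper_open()
arm.move_straight([.6134,.0503,.26],vel=.3)
r=wrist(arm); pickle.dump(r,open("w2.pkl","wb")); cv2.imwrite("pics/w2.png",r["pixels"]); print(arm.get_clock())
```

```text
gap 0.01797696779754755 29.999387562274933
gap 0.01790547716340985
8.5083
```

View pics/w2.png

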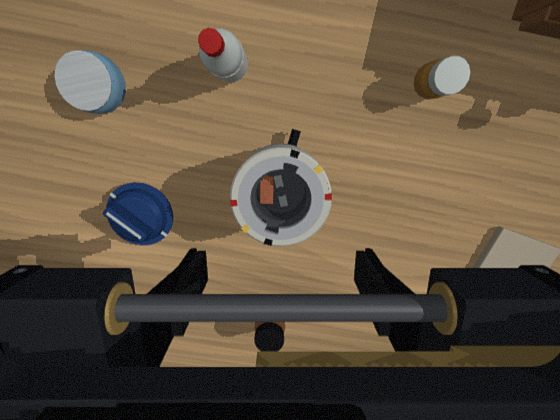

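The stub lies in the bowl beside the blade at (267,191). Black marks are at (295,154) and (268,242), the red ones at (234,203) and (328,197), and the lid is at (140,214). I'll measure mill and lid from this view too.

Run:
```python
from h import *
import pickle
r=pickle.load(open("w2.pkl","rb")); p=r["pixels"]; h=cv2.cvtColor(p,cv2.COLOR_BGR2HSV)
def near(m,pt,w=7):
    k=np.zeros_like(m); x,y=pt; k[y-w:y+w+1,x-w:x+w+1]=m[y-w:y+w+1,x-w:x+w+1]; b=blobs(k,3); return max(b,key=lambda t:t[1])[0]
red=cv2.inRange(h,(0,130,80),(8,255,255))|cv2.inRange(h,(170,130,80),(180,255,255)); blk=cv2.inRange(h,(0,0,0),(180,255,55)); yel=cv2.inRange(h,(20,130,120),(32,255,255))
for n,m,a,b,z in(("black",blk,(295,154),(268,242),.104),("yel",yel,(319,170),(245,229),.104),("red",red,(328,197),(234,203),.104)):
    P=cast(r,[near(m,a,5),near(m,b,5)],z); d=P[0]-P[1]; print(n,P.mean(0).round(4),np.linalg.norm(d).round(4),np.degrees(np.arctan2(d[1],d[0])).round(1))
# white on lid
k=np.zeros(p.shape[:2],np.uint8); k[180:250,98:180]=255
w=cv2.inRange(h,(0,0,125),(180,90,255))&k
bl=cv2.inRange(h,(100,100,20),(118,255,255))&k
hull=cv2.convexHull(np.vstack([c for c in cv2.findContours(bl,0,2)[0] if cv2.contourArea(c)>30]))
for b,a in blobs(w,4):
    if cv2.pointPolygonTest(hull,tuple(map(float,b)),True)>-3: print("white",b.round(1),a,cast(r,b,.02).round(4)[0],cast(r,b,.062).round(4)[0])
n,lab=cv2.connectedComponents(w)
i=max(range(1,n),key=lambda i:(lab==i).sum() if lab[210:222,118:130].ravel().tolist().count(i) else 0)
c=cv2.minAreaRect(np.argwhere(lab==i)[:,::-1].astype(np.float32)); P=cast(r,cv2.boxPoints(c),.062); print("bar",P.mean(0).round(4),[(np.linalg.norm(v).round(4),np.degrees(np.arctan2(v[1],v[0])).round(1)) for v in (P[1]-P[0],P[2]-P[1])])
```

```text
black [0.6121 0.0505 0.104 ] 0.1018 -6.0
yel [0.6118 0.0506 0.104 ] 0.1024 -40.0
red [0.6121 0.0505 0.104 ] 0.1023 -76.2
white [112.2 194.9] 19 [0.5568 0.2718 0.02  ] [0.5713 0.2502 0.062 ]
white [123.  225.1] 136 [0.5156 0.2564 0.02  ] [0.5344 0.2364 0.062 ]
white [163.8 233.8] 23 [0.5123 0.1996 0.02  ] [0.5314 0.1855 0.062 ]
bar [0.5341 0.2359 0.062 ] [(np.float64(0.0045), np.float64(-31.1)), (np.float64(0.0499), np.float64(-121.4))]
```

Both views agree on mill (.6125,.0505) yaw −6.1° and lid (.5342,.2361) yaw 58.5°. Now the lid.

Run:
```python
from h import *
from station import arm
import pickle
D=np.radians
arm.goto([.5342,.2361,.12],down(D(-31.5))); arm.move_straight([.5342,.2361,.0415],vel=.12); arm.close_gripper()
print("gap",arm.get_finger_gap(),arm.get_finger_force(),arm.get_tcp_pos())
arm.move_straight([.5342,.2361,.19],vel=.25)
o=down(D(-96.1)); arm.goto([.6125,.0505,.19],o); arm.move_straight([.6125,.0505,.160],vel=.1)
f0=np.array(arm.get_contact_force()); print("f0",f0.round(2),"gap",arm.get_finger_gap())
r=wrist(arm); pickle.dump(r,open("w3.pkl","wb")); cv2.imwrite("pics/w3.png",r["pixels"])
for z in np.arange(.153,.1315,-.002):
    arm.move_straight([.6125,.0505,z],vel=.05); f=np.array(arm.get_contact_force())-f0; print(round(z,4),f.round(1))
    if np.linalg.norm(f)>10: break
print(arm.get_tcp_pos(),arm.get_torque(),arm.get_clock())
```

```text
gap 0.01375904465924679 29.999595880508423 [0.53415712 0.23613247 0.04146581]
f0 [-1.42 -0.15 -0.86] gap 0.01355702646549058
0.153 [ 1.7 -0.5 -0.9]
0.151 [ 1.4  0.1 -0.4]
0.149 [ 2.2 -0.4 -2.6]
0.147 [1.1 0.6 0.1]
0.145 [ 1.   0.2 -0.7]
0.143 [ 1.5  0.7 -0.5]
0.141 [ 1.8 -0.2 -0.9]
0.139 [ 1.  -0.4 -1.4]
0.137 [ 1.   0.6 -0.8]
0.135 [ 1.2 -0.1 -0.7]
0.133 [ 1.   0.7 -0.4]
[0.6123265  0.05051619 0.13276298] [0.04492505 0.08110573 0.0033801 ] 16.3083
```

The lid went through the slots unresisted, with its origin at about 91 mm. Now I turn it clockwise in steps.

Run:
```python
from h import *
from station import arm
import pickle
D=np.radians; P=[.6125,.0505,.1323]
for a in (3,6,9,14,19,24,29,33.8):
    arm.goto(P,down(D(-96.1-a))); print(a,np.array(arm.get_torque()).round(3)[2],np.array(arm.get_contact_force()).round(1),round(arm.get_finger_gap(),5))
arm.wait(.3); print(arm.get_tcp_pos(),arm.get_torque(),arm.get_clock(), Ro.from_quat(arm.get_orientation()).as_matrix()[:2,1], arm.get_q()[5])
r=wrist(arm); t=arm.read_camera("top"); s=arm.read_camera("scene"); pickle.dump((r,t,s),open("w4.pkl","wb"))
c=[cv2.resize(r["pixels"][100:300,180:380],(400,400)),cv2.resize(t["pixels"][161:221,204:264],(400,400),interpolation=cv2.INTER_CUBIC)]
cv2.imwrite("pics/w4.png",cv2.hconcat(c))
```

```text
3 -0.025 [-0.1 -0.  -1. ] 0.01376
6 0.028 [-0.8 -1.1 -1.2] 0.01363
9 0.081 [-0.5 -1.7 -0.3] 0.01411
14 0.108 [-0.9 -1.9 -0.3] 0.01339
19 0.194 [-1.7 -2.7  0.6] 0.01364
24 0.13 [-0.  -2.8  0.1] 0.0139
29 0.165 [-0.7 -2.5  0.9] 0.01355
33.8 0.134 [-2.  -3.9  1. ] 0.01388
[0.6125477  0.05035941 0.13243597] [-0.62715389  0.32519422  0.25552819] 18.6083 [-0.64038423 -0.7680547 ] 2.219834120662807
```

View pics/w4.png

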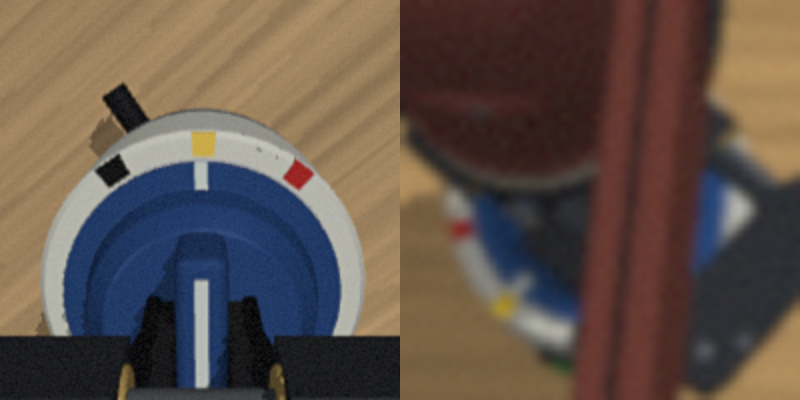

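The wrist crop shows the lid flat, with its tick (201,176) pointing at the yellow mark (203,144). Black is behind it at (113,170) and red ahead at (298,174). I'll check that it holds for a second, then hand in.

Run:
```python
from h import *
from station import arm
import pickle
r0=pickle.load(open("w4.pkl","rb"))[0]
arm.wait(1); r=wrist(arm)
def ang(r):
    h=cv2.cvtColor(r["pixels"],cv2.COLOR_BGR2HSV)[100:300,180:380]
    y=max(blobs(cv2.inRange(h,(18,110,110),(34,255,255))[55:85,80:125]),key=lambda t:t[1])[0]+[260,155]
    w=max(blobs(cv2.inRange(h,(0,0,110),(180,70,255))[82:96,90:112]),key=lambda t:t[1])[0]+[270,182]
    f=lambda u,z:np.degrees(np.arctan2(*(cast(r,u,z)[0]-[.6122,.0505,0])[[1,0]]))
    return y.round(1),w.round(1),f(y,.104).round(2),f(w,.111).round(2)
a,b=ang(r0),ang(r); print(a,b,arm.get_torque()[2],arm.get_finger_gap(),arm.get_clock())
if abs(a[3]-b[3])<.5 and abs(b[2]-b[3])<2.5: arm.finish_job(); print("handed in")
```

```text
(array([281.3, 171.3]), array([280., 188.]), np.float64(-40.13), np.float64(-39.1)) (array([281.2, 171.4]), array([280., 188.]), np.float64(-40.17), np.float64(-39.24)) 0.26076059210638997 0.013465549484970968 19.8083
the job is handed in; nothing more can be done
handed in
```

The job is handed in at 19.8 s on the robot's clock: the terracotta stub is in the mill's bowl, and the lid is seated and held at pulse, its tick within about 1° of the yellow mark and steady over a 1 s hold.

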